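# Put the calibration weights and their forceps back into the case

## Task

The balance has been calibrated: put the three knobbed weights of the set back into their wooden case, each standing upright, fully down in the hole made for its size, and lay the weight forceps in the long groove (either end first). Set the weights down; do not drop them into place. The hooked weight, the slotted weight and the plain cylinder belong to other sets: leave them standing where they are.

Things in the scene. Friction and masses are not known exactly. Their poses are not given: they have to be found in the camera images.
- weight_case: Open wooden case, 108 (x) x 180 (y) x 30 mm, fixed on the bench, any yaw. Origin: centre of its underside, z up. Beside the groove a row of three holes; in its frame (x, y) = (23, 58) mm diameter 44 for the large weight, (23, -8.5) diameter 35 for the middle, (23, -66.5) diameter 27 for the small one. Mouths at z = 30 mm, chamfered 3 mm; floors at z = 14 mm.
- groove (a point): Centre of the floor of the case's forceps groove, at (-32, 0, 24) mm in the case's frame; axes as the case's. The groove runs along y: 124 mm long, 18 wide, 6 deep. In its middle (44 mm along y) both side walls are cut away down to the groove's floor, from 22 mm on the -x side to 27 mm on the +x side of this point, as room for fingers.
- weight_500: Large steel weight: cylinder 38 mm in diameter and 52 mm high, with a neck and a round knob on top, 22 mm in diameter between 59 and 68 mm (its top). 0.5 kg, loose, upright. Origin: centre of its underside; z up along its axis; yaw has no meaning.
- weight_200: Middle steel weight: cylinder 29 mm in diameter and 37 mm high, with a neck and a round knob on top, 17 mm in diameter between 43 and 51 mm (its top). 0.2 kg, loose, upright. Origin: centre of its underside; z up along its axis; yaw has no meaning.
- weight_100: Small steel weight: cylinder 21 mm in diameter and 32 mm high, with a neck and a round knob on top, 14 mm in diameter between 38 and 45 mm (its top). 0.1 kg, loose, upright. Origin: centre of its underside; z up along its axis; yaw has no meaning.
- forceps: Rigid steel weight forceps (tweezers) lying on their side, 112 mm long (x), 10 mm high, 12 mm wide (y) with parallel sides over the middle 38 mm (x from -20 to 18 mm), where they are gripped; they narrow towards the tips (+x) and the joined end (-x). 30 g, loose. Origin: at mid length, on the underside; z up.
- hooked_weight: Look-alike, not of this set, stays: steel cylinder 29 mm in diameter and 38 mm high with a wire hook on top instead of a knob, 62 mm in all. Loose. Origin: centre of its underside; z up.
- plain_cylinder: Look-alike, not of this set, stays: plain steel cylinder 21 mm in diameter, 45 mm high, flat on top without neck or knob. Loose. Origin: centre of its underside; z up.
- slotted_weight: Look-alike, not of this set, stays: flat steel disc weight 42 mm in diameter, 22 mm high, with a 7 mm slot from the rim (at its +x side) to the middle. Loose. Origin: centre of its underside; z up.
Things that resemble listed ones, but are neither listed nor needed, are in the scene too. What is shaped like the hooked_weight but green or turquoise is not meant.

How it is judged:
At the end, for the whole second after the job is handed in: Weights in their own holes: within 8 mm of the centre, underside within 4 mm of the floor, upright to 0.12 rad. Forceps in the groove: within 8 mm across, 10 mm along, 4 mm in height, 0.15 rad. All released, at rest. Look-alikes upright, within 20 mm of their start (x of weight_500 in the frame of weight_case between 0.015 and 0.031 m and y of weight_500 in the frame of weight_case between 0.05 and 0.066 m and z of weight_500 in the frame of weight_case between 0.01 and 0.018 m and angle between each of weight_500, weight_200, weight_100, hooked_weight, plain_cylinder, slotted_weight's own z axis and vertical below 0.12 rad and linear speed of each of weight_500, weight_200, weight_100, forceps below 0.02 m/s and angular speed of each of weight_500, weight_200, weight_100, forceps below 0.2 rad/s and x of weight_200 in the frame of weight_case between 0.015 and 0.031 m and y of weight_200 in the frame of weight_case between -0.0165 and -0.0005 m and z of weight_200 in the frame of weight_case between 0.01 and 0.018 m and x of weight_100 in the frame of weight_case between 0.015 and 0.031 m and y of weight_100 in the frame of weight_case between -0.0745 and -0.0585 m and z of weight_100 in the frame of weight_case between 0.01 and 0.018 m and x of forceps in the frame of weight_case between -0.04 and -0.024 m and y of forceps in the frame of weight_case between -0.01 and 0.01 m and z of forceps in the frame of weight_case between 0.02 and 0.028 m and angle between the x axis of forceps and the y axis of weight_case, either way round below 0.15 rad and angle between forceps's own z axis and vertical below 0.15 rad and distance of each of hooked_weight, plain_cylinder, slotted_weight from where it was at the start of the episode below 0.02 m); the robot touches nothing.
It fails at once if A look-alike is moved more than 20 mm or tipped over (distance of any of hooked_weight, plain_cylinder, slotted_weight from where it was at the start of the episode above 0.02 m or angle between any of hooked_weight, plain_cylinder, slotted_weight's own z axis and vertical above 0.4 rad).
It fails at once if A weight is dropped: out of the fingers while its underside is more than 50 mm above the bench (20 mm above the case's top) ((height (world z) of weight_500 above 0.05 m and contact force between the fingers and weight_500 below 0.02 N) or (height (world z) of weight_200 above 0.05 m and contact force between the fingers and weight_200 below 0.02 N) or (height (world z) of weight_100 above 0.05 m and contact force between the fingers and weight_100 below 0.02 N)).
It also fails if it takes over 112 s, if anything falls off the work surface, if the arm or the gripper's body presses on something with over 40 N, if the wrist force passes 120 N, or if a joint passes its speed limit or range.

## Robot

A 6-joint arm with a two-finger parallel gripper is mounted at the origin on a cart in front of the work surface, level with it; the furniture and walls round the work are solid. World frame = base frame: x ahead of the robot, y to its left, z up, the work surface at z = 0. Lengths are in m, angles in rad, forces in N, time in s.
With the tool pointing down it reaches from about 0.35 to 0.975 m from the base axis. Payload 4.9 kg.
Tool frame: the origin (TCP) lies midway between the tips of the shut fingers; the grasp point (between the pads) lies 19 mm behind it; z points along the fingers, y is the line along which they close (so a half turn about z gives the same grasp; the last joint's range is limited). The gripper opens to 85 mm and grips with 20 to 120 N. Pads are 22 mm wide; open, the fingers measure 114 mm over their backs; the gripper's body (76 mm by 85 mm) begins 54 mm behind the grasp point. The pads swing forward as they close: fully open they stand 13 mm farther back than shut.
Start: joints at [-0.119, 0.053, 1.613, -0, 1.476, -0.119], TCP at [0.625, 0, 0.205] pointing down, gripper open.
Joint ranges: [-3.01, 3.01], [-1.01, 2.22], [0.06, 2.58], [-1.02, 4.17], [0.09, 2.62], [-3.14, 3.14]. Speed limits (rad/s): [2.57, 2.57, 3.14, 3.14, 3.14, 3.14].

## Interface

Orientations are given as a unit quaternion [w, x, y, z].
In Python, from plant import * gives the robot as it stands.
- The arm moves only by the tool jog_arm, never from a script. Its argument "targets" is a list of rows, each a list of 3 entries, a list of its own where there are three numbers: the shift along the tool's x, y, z in units of 25 mm (1.0 is 25 mm), then the turn, a rotation vector about the tool's x, y, z in units of 8 degrees (1.0 is 8 degrees), then the opening in per cent of the stroke, from 0 (shut) to 100 (fully open). A call has 1 to 8 rows; each row is the pose to reach, as a shift and turn from the pose commanded when the call began, along the tool's axes at that moment; what a row does not reach only later rows make up. A row lasts 1/8 s, in which the tool goes at most 62.5 mm and 10.7 degrees, less where a joint would pass 70% of its speed; a pose out of reach is approached as far as the arm can. A call with a gripper value outside its range is refused whole. The fingers move at their own pace and stop on an object; the grip force is fixed at half the most. Time passes only in rows, so rows that repeat a pose let the fingers close. It gives the time, the measured TCP pose, the force, the opening and the grip force at its end, in the units of the state.
- state(): the state, without advancing time (a new reading comes with each control period).
- grab_frame(name): name is "scene" or "side" or "wrist"; returns (picture, depth): 420x560x3 uint8, red, green, blue; 420x560 float32, m along the optical axis (not along the pixel's ray), 0 where there is no reading.
- camera_params(name): a dict with "fovy" (degrees; the focal length in pixels is half the picture's height over the tangent of half this angle, whatever the lens; pixels are square), "cx", "cy" (the principal point, pixels), "rvec" (rotation vector, rad) and "tvec" (3), from world to camera coordinates, as OpenCV has them; the wrist camera has in their place "hand_eye" (4x4, takes a point from camera to tool coordinates, whose origin is the TCP and whose axes are the flange's). Camera axes: x right, y down, z forward; pixel columns grow to the right and rows downward; lengths in m; the calibration is good to about 2 mm. A picture is of the moment at which its call begins: read the wrist's pose just before it. camera_params takes no time and is no camera call.
- job_done(): hands the job in; it is judged then, once.
The state is a dict: "time": time; "joint_pos": joint angles; "joint_vel": joint speeds; "joint_efforts": joint torques, N m; "tool_pos": TCP position; "tool_rot": TCP orientation; "contact_force": force on the tool from outside, world axes, zero at the start; "ft_torque": the same for the moment, N m; "gripper_width": opening from 0.0 (shut) to 1.0 (fully open); "grasp_force": force on a finger pad.
Only numpy, scipy, OpenCV 4.12 (cv2) and the standard library are available. Lean on these libraries where they do the work, as an engineer would, in place of code of your own. Each camera call takes 0.05 s, during which the arm holds its last target. There are 200 camera calls.

## Working session

There is one attempt and no reset: what is moved stays moved. The work goes in short steps, Python scripts to look and compute and a tool call to move; the robot and the scene stay as the last step left them, time stands still between calls to the robot, and variables do not carry over. Pictures are saved under pics/ and viewed, at most 14 in all, crops included, and the job is handed in when it is done.

Besides the shell and the picture viewer there is one more tool, called after "Emit:" by a JSON object that holds its "op" and its "data". jog_arm: Moves the arm, as the interface text tells. Its arguments: {"type":"object","properties":{"targets":{"type":"array"}},"required":["targets"]}

```bash
mkdir -p pics; cat > h.py <<'E'
from plant import *
import numpy as np, cv2
from scipy.spatial.transform import Rotation as R
def cam(name, st=None):
    p=camera_params(name); f=210/np.tan(np.radians(p['fovy'])/2)
    if 'hand_eye' in p:
        q=st['tool_rot']; T=np.eye(4); T[:3,:3]=R.from_quat([q[1],q[2],q[3],q[0]]).as_matrix(); T[:3,3]=st['tool_pos']
        M=T@np.array(p['hand_eye'])
    else:
        W=np.eye(4); W[:3,:3]=R.from_rotvec(np.ravel(p['rvec'])).as_matrix(); W[:3,3]=np.ravel(p['tvec']); M=np.linalg.inv(W)
    return f,p['cx'],p['cy'],M
def snap(name,tag):
    st=state(); im,d=grab_frame(name); cv2.imwrite(f'pics/{tag}.png',im[:,:,::-1]); f,cx,cy,M=cam(name,st)
    np.savez(f'{tag}.npz',im=im,d=d,f=f,cx=cx,cy=cy,M=M); return st
def pts(tag):
    z=np.load(f'{tag}.npz'); d=z['d']; v,u=np.mgrid[:420,:560]
    P=np.stack([(u-z['cx'])/z['f']*d,(v-z['cy'])/z['f']*d,d,np.ones_like(d)],-1)@z['M'].T
    P=P[...,:3]; P[d==0]=np.nan; return P
def ray(tag,u,v,h):
    z=np.load(f'{tag}.npz'); M=z['M']; r=M[:3,:3]@np.array([(u-z['cx'])/z['f'],(v-z['cy'])/z['f'],1]); o=M[:3,3]
    return o+r*(h-o[2])/r[2]
E
python3 - <<'E'
from h import *
for n in ['scene','side','wrist']:
    st=snap(n,n+'0'); print(n,camera_params(n))
print(st)
a=[cv2.imread(f'pics/{n}0.png') for n in ['scene','side']]
E
```

```text
scene {'fovy': 42.08305270354008, 'cx': 281.58893332140786, 'cy': 207.43144943230504, 'rvec': array([ 2.19217846, -0.62388854,  0.30581893]), 'tvec': array([-0.3925084 ,  0.24061149,  0.92230215])}
side {'fovy': 55.16146536670226, 'cx': 281.05097830320403, 'cy': 218.34216417560842, 'rvec': array([ 2.2646459 , -0.25042023,  0.12632956]), 'tvec': array([-0.47266704,  0.15814271,  0.91418843])}
wrist {'fovy': 70.69204134459979, 'cx': 284.84373424885644, 'cy': 202.1542964467183, 'hand_eye': array([[-6.65599378e-04, -9.59343630e-01, -2.82239893e-01,
         7.15654546e-02],
       [ 9.99999503e-01, -8.48001540e-04,  5.24113821e-04,
         7.16237402e-04],
       [-7.42145119e-04, -2.82239404e-01,  9.59343717e-01,
        -1.67875394e-01],
       [ 0.00000000e+00,  0.00000000e+00,  0.00000000e+00,
         1.00000000e+00]])}
{'time': 0.1, 'joint_pos': array([-1.19042039e-01,  5.32937760e-02,  1.61416988e+00, -1.36227504e-05,
        1.47598258e+00, -1.18985160e-01]), 'joint_vel': array([ 1.66048038e-03,  1.28565739e-04, -3.26949678e-03,  9.94047871e-04,
       -1.39179683e-05, -9.52762663e-04]), 'joint_efforts': array([ 6.14647306e-04, -3.94903493e+01, -3.71363103e+01, -4.52310599e-05,
        3.99340541e-03, -4.17574097e-05]), 'tool_pos': array([6.24387200e-01, 4.32632448e-05, 2.04076300e-01]), 'tool_rot': array([-7.24323039e-04,  7.07126127e-01,  7.07086828e-01, -5.78223174e-04]), 'contact_force': array([-0.49680901, -0.06487203, -0.94949842]), 'ft_torque': array([ 0.01862777,  0.03441788, -0.00173483]), 'grasp_force': 0.0, 'gripper_width': 1.0029175408976276}
```

View pics/scene0.png

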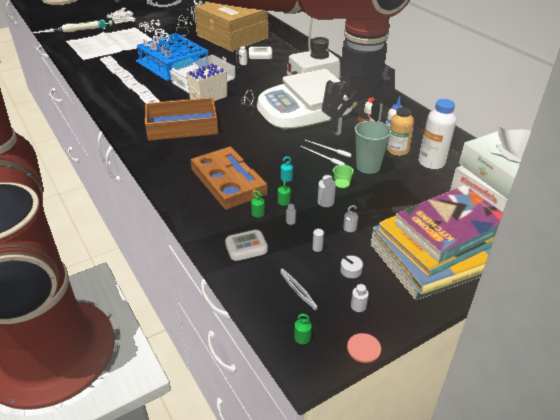

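View pics/side0.png

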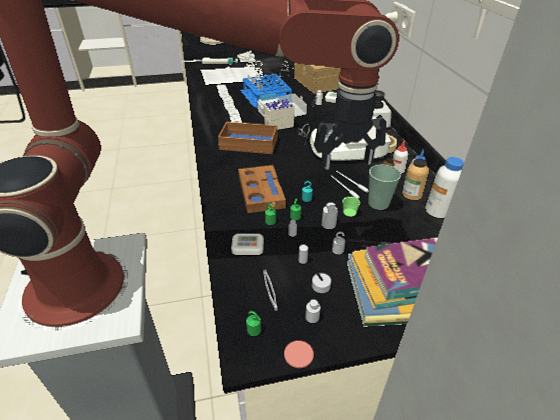

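View pics/wrist0.png

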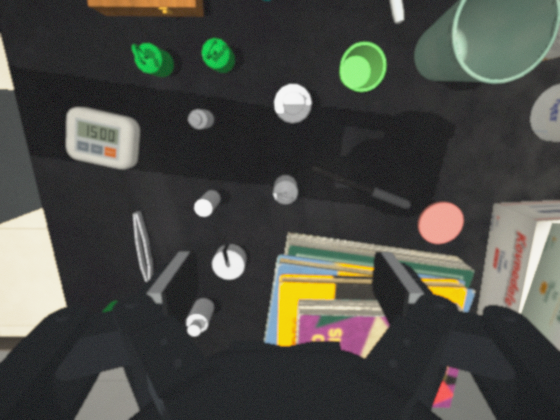

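The pictures show the case at scene (228,176) with its holes on the left side and the groove on the right. The 500 is at scene (326,190), the 100 at (291,214), the 200 at (360,297) and the forceps at (298,288). The look-alikes are the hooked weight at (350,219), the plain cylinder at (318,240) and the slotted weight at (351,267). Next I localise them with depth.

```bash
python3 - <<'E'
from h import *
for tag in ['scene0','side0','wrist0']:
    P=pts(tag); z=P[...,2]
    print(tag)
    m=((z>0.006)&(z<0.09)&(P[...,0]>.2)&(P[...,0]<1.0)&(abs(P[...,1])<.5)).astype(np.uint8)
    n,l,s,c=cv2.connectedComponentsWithStats(m,connectivity=4)
    for i in range(1,n):
        if s[i,4]>60:
            q=P[l==i]; top=np.percentile(q[:,2],97); t=q[q[:,2]>top-.006]
            print(c[i].round(),s[i,4],'min',q.min(0).round(3)[:2],'max',q.max(0).round(3)[:2],'top',top.round(3),'topc',((t.min(0)+t.max(0))/2).round(3)[:2])
E
```

```text
scene0
[297. 103.] 2722 min [0.684 0.349] max [0.935 0.5  ] top 0.075 topc [0.855 0.429]
[366. 112.] 206 min [0.856 0.243] max [0.926 0.303] top 0.084 topc [0.919 0.289]
[384. 145.] 1524 min [0.758 0.098] max [0.967 0.245] top 0.088 topc [0.861 0.167]
[200. 125.] 519 min [0.466 0.464] max [0.564 0.5  ] top 0.05 topc [0.519 0.484]
[372. 133.] 242 min [0.784 0.122] max [0.838 0.179] top 0.089 topc [0.811 0.15 ]
[434. 151.] 823 min [0.912 0.037] max [0.972 0.1  ] top 0.088 topc [0.937 0.064]
[230. 178.] 2880 min [0.423 0.109] max [0.534 0.36 ] top 0.035 topc [0.478 0.233]
[285. 182.] 410 min [0.535 0.116] max [0.616 0.218] top 0.059 topc [0.578 0.165]
[333. 182.] 834 min [0.61  0.061] max [0.753 0.213] top 0.067 topc [0.63 0.08]
[479. 185.] 1166 min [ 0.892 -0.184] max [ 0.913 -0.037] top 0.088 topc [ 0.9   -0.111]
[290. 214.] 158 min [0.515 0.053] max [0.536 0.075] top 0.046 topc [0.526 0.065]
[366. 215.] 466 min [ 0.606 -0.042] max [0.784 0.009] top 0.058 topc [ 0.622 -0.019]
[426. 260.] 4502 min [ 0.588 -0.286] max [ 0.774 -0.081] top 0.087 topc [ 0.692 -0.183]
[318. 239.] 198 min [ 
[... 3720 characters left out ...]
15]
[285. 190.] 530 min [ 0.611 -0.03 ] max [ 0.638 -0.002] top 0.061 topc [ 0.625 -0.015]
[206. 204.] 414 min [ 0.519 -0.042] max [ 0.54  -0.021] top 0.045 topc [ 0.53  -0.031]
[520. 254.] 6533 min [ 0.896 -0.203] max [ 0.975 -0.035] top 0.087 topc [ 0.904 -0.093]
[141. 246.] 358 min [ 0.426 -0.149] max [ 0.439 -0.051] top 0.01 topc [ 0.432 -0.1  ]
[348. 280.] 9724 min [ 0.597 -0.22 ] max [ 0.862 -0.08 ] top 0.085 topc [ 0.722 -0.147]
[229. 263.] 770 min [ 0.528 -0.138] max [ 0.57  -0.097] top 0.023 topc [ 0.549 -0.117]
[199. 318.] 634 min [ 0.492 -0.209] max [ 0.52  -0.182] top 0.051 topc [ 0.506 -0.197]
[465. 405.] 1338 min [ 0.835 -0.338] max [ 0.924 -0.334] top 0.06 topc [ 0.879 -0.336]
```

Fixed and wrist cameras agree to within a few mm, and the heights match the parts. The case yaw looks close to 180° (holes on the near side). I'll go above the case for one close look.

Emit:
{"op": "jog_arm", "data": {"targets": [[[10.8, -5.8, 0], [0, 0, 0], 60], [[10.8, -5.8, 0], [0, 0, 0], 60], [[10.8, -5.8, 0], [0, 0, 0], 60], [[10.8, -5.8, 0], [0, 0, 0], 60], [[10.8, -5.8, 0], [0, 0, 0], 60], [[10.8, -5.8, 0], [0, 0, 0], 60], [[10.8, -5.8, 0], [0, 0, 0], 60], [[10.8, -5.8, 0], [0, 0, 0], 60]]}}

```text
time: 1.15
tool_pos: [0.4806, 0.2689, 0.205]
tool_rot: [0.0, 0.708, 0.706, -0.0]
contact_force: [-0.3, 0.0, 1.1]
gripper_width: 0.604
grasp_force: 0.0
```

```bash
python3 - <<'E'
from h import *
s=snap('wrist','w1'); print(s['time'],s['tool_pos'],s['tool_rot'])
P=pts('w1'); z=P[...,2]
m=((abs(z-.03)<.004)&(P[...,1]>.155)&(P[...,1]<.38)&(P[...,0]<.56)).astype(np.uint8)
n,l,st,c=cv2.connectedComponentsWithStats(m); i=1+np.argmax(st[1:,4]); q=P[l==i]
r=cv2.minAreaRect(q[:,:2].astype(np.float32)); print(st[i],r,np.median(q[:,2]))
# holes: enclosed non-top regions
cn,h=cv2.findContours((l==i).astype(np.uint8),cv2.RETR_CCOMP,cv2.CHAIN_APPROX_NONE)
for k,cc in enumerate(cn):
    if h[0,k,3]>=0 and cv2.contourArea(cc)>100:
        e=np.array([ray('w1',u,v,.03)[:2] for u,v in cc[:,0]],np.float32); print(cv2.minAreaRect(e))
E
```

```text
1.15 [0.48056948 0.26891838 0.20499919] [ 3.79601466e-05  7.07730172e-01  7.06482804e-01 -2.24425858e-04]
[ 236   99   98  151 9191] ((0.4805375635623932, 0.26702338457107544), (0.18112413585186005, 0.1082802563905716), 89.48987579345703) 0.02922475181578832
((0.45737388730049133, 0.21032333374023438), (0.04576806724071503, 0.04474393278360367), 45.4297981262207)
((0.4577801823616028, 0.2763148546218872), (0.03631141409277916, 0.03605920448899269), 31.26633071899414)
((0.4582693576812744, 0.33391860127449036), (0.028300650417804718, 0.027698015794157982), 43.75364685058594)
```

View pics/w1.png

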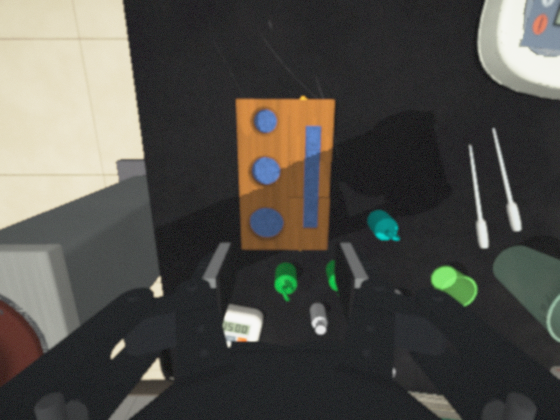

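The close view shows the large, middle and small holes at (266,222), (265,170) and (265,121), with the groove at (312,177). In world that is (.457,.210), (.458,.276), (.458,.334), and the groove centre is about (.513,.2675). The diameters and spacing match the given sizes. Now the 500 g weight, gripped on its body.

Emit:
{"op": "jog_arm", "data": {"targets": [[[-7.48, 6.12, 0], [0, 0, 0], 65], [[-7.48, 6.12, 0], [0, 0, 0], 65], [[-7.48, 6.12, 0], [0, 0, 0], 65], [[-7.48, 6.12, 0], [0, 0, 0], 65], [[-7.48, 6.12, 0], [0, 0, 0], 65], [[-7.48, 6.12, 2], [0, 0, 0], 65], [[-7.48, 6.12, 4], [0, 0, 0], 65], [[-7.48, 6.12, 4], [0, 0, 0], 65]]}}

```text
time: 2.2
tool_pos: [0.6286, 0.0829, 0.0996]
tool_rot: [-0.004, 0.707, 0.707, -0.004]
contact_force: [0.4, 0.4, -0.7]
gripper_width: 0.651
grasp_force: 0.0
```

```bash
python3 - <<'E'
from h import *
s=snap('wrist','w2'); print(s['time'],s['tool_pos'],s['tool_rot'],s['gripper_width'])
P=pts('w2'); z=P[...,2]
m=((z>.055)&(z<.075)&(abs(P[...,0]-.633)<.025)&(abs(P[...,1]-.083)<.025)); q=P[m]
print(q.min(0),q.max(0),m.sum())
E
```

```text
2.2 [0.62858946 0.08288113 0.09963963] [-0.00390757  0.70726246  0.70692975 -0.00385606] 0.6514834018096296
[0.62168466 0.07233203 0.05946514] [0.64313065 0.09402334 0.06901399] 747
```

View pics/w2.png

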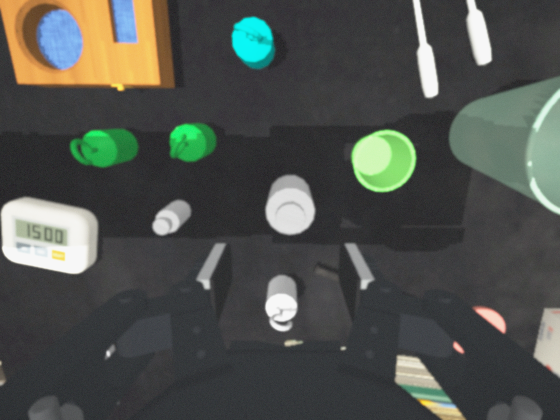

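The picture shows the 500's knob at (291,213), centred between the fingers at about (215/355); depth puts it at (.632,.083). Descending to close on it.

Emit:
{"op": "jog_arm", "data": {"targets": [[[0, 0, 0.8], [0, 0, 0], 65], [[0, 0, 1.8], [0, 0, 0], 65], [[0, 0, 2.8], [0, 0, 0], 65], [[0, 0, 3.4], [0, 0, 0], 65], [[0, 0, 3.4], [0, 0, 0], 65], [[0, 0, 3.4], [0, 0, 0], 30], [[0, 0, 3.4], [0, 0, 0], 30], [[0, 0, 3.4], [0, 0, 0], 30]]}}

```text
time: 3.25
tool_pos: [0.6339, 0.0831, 0.0223]
tool_rot: [0.001, 0.707, 0.707, 0.001]
contact_force: [-2.3, -0.5, 6.1]
gripper_width: 0.382
grasp_force: 59.1
```

Emit:
{"op": "jog_arm", "data": {"targets": [[[0, 0, 0], [0, 0, 0], 0], [[0, 0, 0], [0, 0, 0], 0], [[0, 0, 0], [0, 0, 0], 0], [[0, 0, -0.2], [0, 0, 0], 0], [[0, 0, -0.2], [0, 0, 0], 0]]}}

```text
time: 3.88
tool_pos: [0.6327, 0.083, 0.0248]
tool_rot: [-0.0, 0.707, 0.707, -0.0]
contact_force: [0.9, -0.5, -5.7]
gripper_width: 0.375
grasp_force: 59.9
```

Held (−5.7 N ≈ 0.5 kg). Lift, carry to above the large hole and check.

Emit:
{"op": "jog_arm", "data": {"targets": [[[0, 0, -2], [0, 0, 0], 0], [[0, 0, -4], [0, 0, 0], 0], [[1, -1.5, -4], [0, 0, 0], 0], [[2.2, -3, -4], [0, 0, 0], 0], [[3.4, -4.7, -4], [0, 0, 0], 0], [[4.4, -6.2, -4], [0, 0, 0], 0], [[5.07, -7.02, -4], [0, 0, 0], 0], [[5.07, -7.02, -4], [0, 0, 0], 0]]}}

```text
time: 4.88
tool_pos: [0.4555, 0.2105, 0.1241]
tool_rot: [-0.0, 0.706, 0.708, -0.001]
contact_force: [0.2, 0.3, -4.9]
gripper_width: 0.379
grasp_force: 61.1
```

Emit:
{"op": "jog_arm", "data": {"targets": [[[0, 0, 0.8], [0, 0, 0], 0], [[0, 0, 1.4], [0, 0, 0], 0], [[0, 0, 1.8], [0, 0, 0], 0], [[0, 0, 1.8], [0, 0, 0], 0], [[0, 0, 1.8], [0, 0, 0], 0]]}}

```text
time: 5.5
tool_pos: [0.4581, 0.2098, 0.0807]
tool_rot: [0.0, 0.707, 0.707, 0.0]
contact_force: [0.9, -0.6, -4.6]
gripper_width: 0.382
grasp_force: 61.1
```

```bash
python3 - <<'E'
from h import *
s=snap('wrist','w3'); print(s['time'],s['tool_pos'],s['tool_rot'],s['gripper_width'],s['contact_force'])
snap('side','s3'); a=cv2.imread('pics/w3.png')[180:420,150:420]; b=cv2.imread('pics/s3.png')[120:300,180:400]
c=np.hstack([cv2.resize(a,(405,360)),cv2.resize(b,(395,360))]); cv2.imwrite('pics/c3.png',c)
E
```

```text
5.5 [0.45807689 0.20975593 0.08072711] [2.46176036e-04 7.07180868e-01 7.07032531e-01 4.00484376e-04] 0.3821864468716673 [ 0.89410274 -0.63548261 -4.63685387]
```

View pics/c3.png

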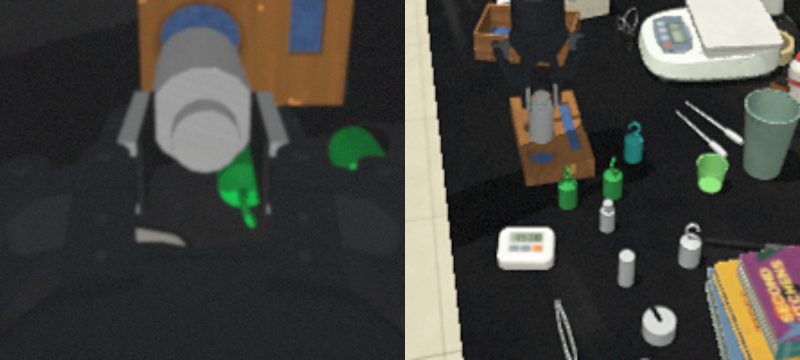

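The weight is upright in the fingers over the large hole (wrist crop (203,100)). Lowering.

Emit:
{"op": "jog_arm", "data": {"targets": [[[0, 0, 0.4], [0, 0, 0], 0], [[0, 0, 0.8], [0, 0, 0], 0], [[0, 0, 1.1], [0, 0, 0], 0], [[0, 0, 1.35], [0, 0, 0], 0], [[0, 0, 1.55], [0, 0, 0], 0], [[0, 0, 1.7], [0, 0, 0], 0], [[0, 0, 1.75], [0, 0, 0], 0], [[0, 0, 1.75], [0, 0, 0], 0]]}}

```text
time: 6.6
tool_pos: [0.4577, 0.2098, 0.0367]
tool_rot: [0.0, 0.707, 0.707, 0.0]
contact_force: [-0.1, 0.2, -4.6]
gripper_width: 0.381
grasp_force: 61.2
```

Emit:
{"op": "jog_arm", "data": {"targets": [[[0, 0, 0.04], [0, 0, 0], 0], [[0, 0, 0.08], [0, 0, 0], 0], [[0, 0, 0.1], [0, 0, 0], 0], [[0, 0, 0.1], [0, 0, 0], 0]]}}

```text
time: 7.1
tool_pos: [0.458, 0.2102, 0.0363]
tool_rot: [-0.0, 0.707, 0.707, 0.0]
contact_force: [-6.8, -0.9, 9.8]
gripper_width: 0.379
grasp_force: 63.6
```

Seated: contact came at TCP z .0363, i.e. 14 mm above the grip height, as the floor should be. Release, rise, and go to the 100 g.

Emit:
{"op": "jog_arm", "data": {"targets": [[[0, 0, -0.05], [0, 0, 0], 60], [[0, 0, -0.05], [0, 0, 0], 60], [[0, 0, -0.05], [0, 0, 0], 60], [[0, 0, -0.05], [0, 0, 0], 60], [[0, 0, -1.5], [0, 0, 0], 60], [[0, 0, -3.65], [0, 0, 0], 60], [[0, 0, -3.65], [0, 0, 0], 60]]}}

```text
time: 7.98
tool_pos: [0.4612, 0.2108, 0.1308]
tool_rot: [0.003, 0.707, 0.707, 0.005]
contact_force: [1.0, -0.6, -0.2]
gripper_width: 0.604
grasp_force: 0.0
```

Emit:
{"op": "jog_arm", "data": {"targets": [[[-2, 1, 0], [0, 0, 0], 60], [[-4, 2, 0], [0, 0, 0], 60], [[-5.71, 2.86, 0], [0, 0, 0], 60], [[-5.71, 2.86, 0], [0, 0, 0], 60], [[-5.71, 2.86, 0], [0, 0, 0], 60], [[-5.71, 2.86, 0], [0, 0, 0], 60]]}}

```text
time: 8.72
tool_pos: [0.5282, 0.068, 0.1246]
tool_rot: [-0.0, 0.707, 0.708, -0.0]
contact_force: [0.6, 0.6, -0.8]
gripper_width: 0.602
grasp_force: 0.0
```

```bash
cat > look.py <<'E'
from h import *
import sys
tag,x,y,h=sys.argv[1],*map(float,sys.argv[2:5])
s=snap('wrist',tag); print(s['time'],s['tool_pos'],s['tool_rot'],s['gripper_width'])
P=pts(tag); z=P[...,2]
q=P[(z>h-.008)&(z<h+.006)&(abs(P[...,0]-x)<.025)&(abs(P[...,1]-y)<.025)]
print((q.min(0)+q.max(0))/2,np.ptp(q,axis=0),len(q))
E
python3 look.py w4 .529 .067 .045
python3 - <<'E'
from h import *
P=pts('w4'); z=P[...,2]; q=P[(z>.057)&(z<.09)&(abs(P[...,0]-.457)<.03)&(abs(P[...,1]-.21)<.03)]
print('500 knob',(q.min(0)+q.max(0))/2,q.max(0),len(q))
E
```

```text
8.725 [0.52823334 0.06802033 0.12459876] [-4.35707988e-04  7.06583436e-01  7.07629544e-01 -2.93074555e-04] 0.6016026483264733
[0.52782003 0.06760376 0.04251564] [0.01327839 0.01353499 0.00787172] 205
500 knob [0.45723782 0.20293301 0.07018325] [0.47615876 0.215263   0.08335138] 1891
```

View pics/w4.png

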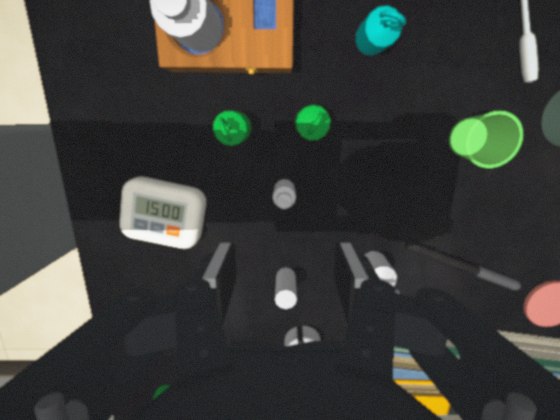

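The 500 is in its hole: knob top is .082–.083, as it should be. The 100's knob is at (284,193), world (.528,.0676), between the fingers. Descending to grip.

Emit:
{"op": "jog_arm", "data": {"targets": [[[0.03, -0.04, 1], [0, 0, 0], 55], [[0.03, -0.04, 2], [0, 0, 0], 55], [[0.03, -0.04, 3], [0, 0, 0], 55], [[0.03, -0.04, 3.8], [0, 0, 0], 55], [[0.03, -0.04, 4.24], [0, 0, 0], 55], [[0.03, -0.04, 4.24], [0, 0, 0], 40], [[0.03, -0.04, 4.24], [0, 0, 0], 20], [[0.03, -0.04, 4.24], [0, 0, 0], 0]]}}

```text
time: 9.78
tool_pos: [0.5289, 0.0678, 0.0203]
tool_rot: [0.001, 0.707, 0.707, 0.001]
contact_force: [0.4, -0.6, -0.5]
gripper_width: 0.007
grasp_force: 0.0
```

Emit:
{"op": "jog_arm", "data": {"targets": [[[0, 0, 0], [0, 0, 0], 0], [[0, 0, 0], [0, 0, 0], 0], [[0, 0, 0], [0, 0, 0], 0], [[0, 0, 0], [0, 0, 0], 0]]}}

```text
time: 10.28
tool_pos: [0.5279, 0.0677, 0.0192]
tool_rot: [-0.0, 0.707, 0.707, -0.0]
contact_force: [-0.1, -0.6, 0.0]
gripper_width: -0.001
grasp_force: 0.0
```

The fingers shut on nothing. Looking at once.

```bash
python3 - <<'E'
from h import *
s=snap('wrist','w5'); snap('side','s5'); snap('scene','c5')
a=cv2.resize(cv2.imread('pics/w5.png'),(400,300)); b=cv2.resize(cv2.imread('pics/s5.png')[170:290,230:390],(400,300)); d=cv2.resize(cv2.imread('pics/c5.png')[150:270,220:380],(400,300))
cv2.imwrite('pics/m5.png',np.vstack([np.hstack([b,d]),np.hstack([a,a])]))
E
```

```text
(no output)
```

View pics/m5.png

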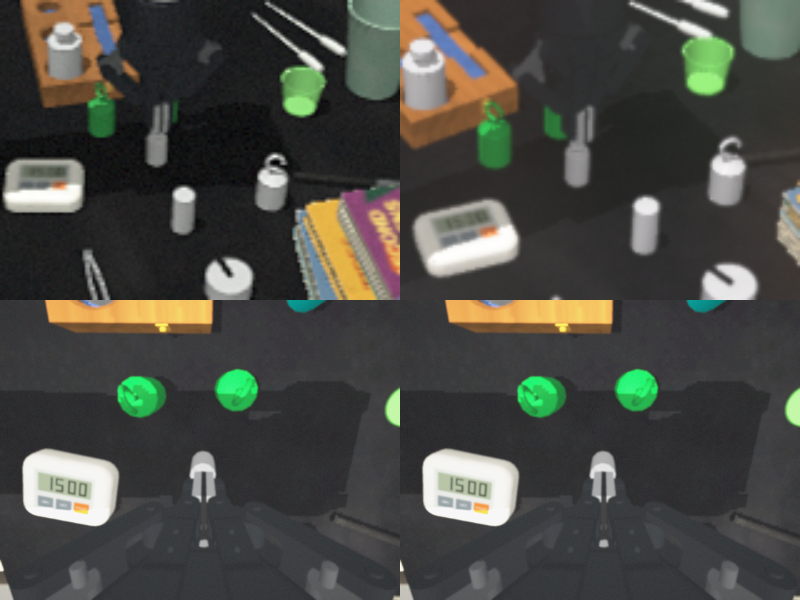

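```bash
python3 - <<'E'
from h import *
for t in ['w5','s5','c5']:
    P=pts(t); z=P[...,2]
    for lo,hi in [(.004,.012),(.012,.02),(.02,.03),(.03,.036),(.036,.047),(.047,.06)]:
        q=P[(z>lo)&(z<hi)&(abs(P[...,0]-.528)<.03)&(abs(P[...,1]-.068)<.035)]
        if len(q): print(t,lo,len(q),q.min(0)[:2].round(4),q.max(0)[:2].round(4))
E
```

```text
w5 0.004 119 [0.5178 0.0684] [0.5381 0.0784]
w5 0.012 143 [0.5175 0.068 ] [0.5382 0.0781]
w5 0.02 201 [0.5173 0.0647] [0.5381 0.0782]
w5 0.03 366 [0.5178 0.0648] [0.538 0.078]
w5 0.036 12 [0.5255 0.0736] [0.5304 0.0744]
w5 0.047 462 [0.515  0.0736] [0.5421 0.0792]
s5 0.004 25 [0.4989 0.0389] [0.5511 0.0991]
s5 0.012 20 [0.521  0.0568] [0.5383 0.0684]
s5 0.02 26 [0.5209 0.0577] [0.5378 0.0702]
s5 0.03 25 [0.5211 0.0556] [0.5398 0.0755]
s5 0.036 11 [0.5246 0.0566] [0.535  0.0662]
s5 0.047 27 [0.5187 0.0552] [0.5446 0.0715]
c5 0.004 29 [0.516  0.0502] [0.5364 0.0695]
c5 0.012 26 [0.5156 0.0547] [0.5335 0.0689]
c5 0.02 36 [0.5144 0.0544] [0.5328 0.0696]
c5 0.03 38 [0.5159 0.0532] [0.5347 0.0755]
c5 0.036 16 [0.5188 0.0569] [0.5299 0.0687]
c5 0.047 51 [0.5136 0.0535] [0.5405 0.0751]
```

```bash
python3 - <<'E'
import cv2,numpy as np
a=cv2.resize(cv2.imread('pics/w5.png')[200:420,220:350],(355,600),interpolation=cv2.INTER_CUBIC)
b=cv2.resize(cv2.imread('pics/c5.png')[170:235,265:320],(440,600),interpolation=cv2.INTER_CUBIC)
cv2.imwrite('pics/m6.png',np.hstack([a,b]))
E
```

```text
(no output)
```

View pics/m6.png

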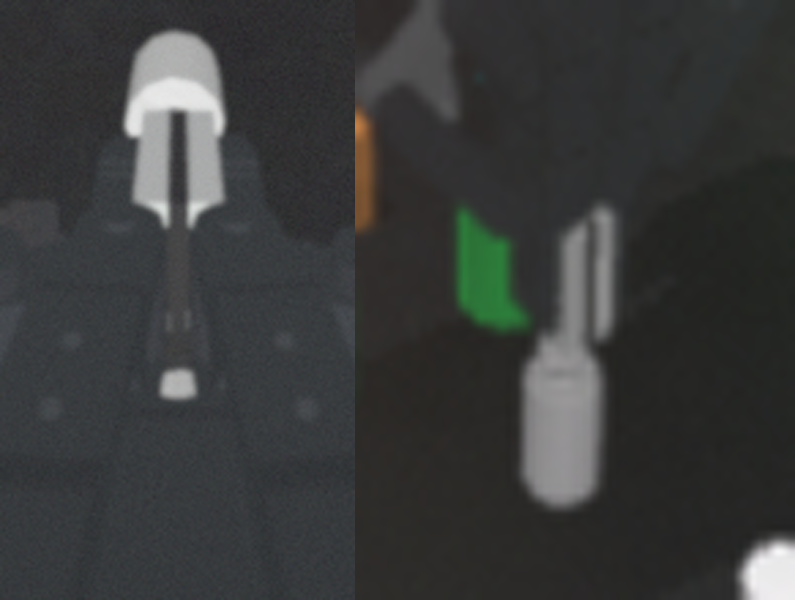

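Crop: the finger pads end just above the knob (crop (575,345)), so the real tips stand well above the reported TCP and the 100 was never touched. Measuring the tip offset from depth.

```bash
python3 - <<'E'
from h import *
for t,cols,rows in [('w4',(195,375),(236,300)),('w5',(262,310),(225,300)),('w3',(225,345),(236,330))]:
    z=np.load(t+'.npz'); P=pts(t)
    for r in range(rows[0],rows[1],6):
        for side in ((cols[0],(cols[0]+cols[1])//2),((cols[0]+cols[1])//2,cols[1])):
            q=P[r,side[0]:side[1]]; k=np.nanargmax(q[:,2]); print(t,r,side[0]+k,q[k].round(4),end=' | ')
        print()
z=np.load('w5.npz'); print(z['d'][225:300:5,270].round(3), z['M'])
P=pts('c5'); m=(P[...,2]>.035)&(P[...,2]<.08)&(abs(P[...,0]-.528)<.02)&(abs(P[...,1]-.068)<.02)
for r in range(170,230,2):
    c=np.where(m[r])[0]
    if len(c): print(r,c.min(),c.max(),np.median(P[r,c],axis=0).round(3))
E
```

```text
w4 236 195 [0.4388 0.023  0.0169] | w4 236 306 [0.5515 0.0164 0.0008] | 
w4 242 195 [0.4378 0.0159 0.0155] | w4 242 341 [0.5888 0.01   0.002 ] | 
w4 248 224 [0.5003 0.0792 0.1643] | w4 248 342 [0.5561 0.0791 0.1639] | 
w4 254 228 [0.5033 0.0793 0.1706] | w4 254 351 [0.559  0.0792 0.1705] | 
w4 260 213 [0.4978 0.0791 0.1761] | w4 260 355 [0.5596 0.0791 0.176 ] | 
w4 266 222 [0.5028 0.0792 0.1816] | w4 266 350 [0.5562 0.0791 0.1813] | 
w4 272 209 [0.4987 0.0793 0.1867] | w4 272 356 [0.5575 0.0793 0.1867] | 
w4 278 210 [0.5002 0.0794 0.1914] | w4 278 364 [0.5596 0.0793 0.1912] | 
w4 284 195 [0.4967 0.0812 0.1985] | w4 284 373 [0.5606 0.0815 0.1989] | 
w4 290 209 [0.5022 0.0803 0.2009] | w4 290 372 [0.5598 0.0804 0.2011] | 
w4 296 210 [0.5035 0.0804 0.2047] | w4 296 365 [0.5564 0.0804 0.2046] | 
w5 225 281 [0.5265 0.0782 0.0262] | w5 225 287 [0.53   0.0776 0.0246] | 
w5 231 283 [0.5277 0.0768 0.0322] | w5 231 289 [0.5311 0.0769 0.0324] | 
w5 237 281 [0.5266 0.0731 0.0319] | w5 237 290 [0.5316 0.0735 0.0329] | 
w5 243 280 [0.5263 0.0788 0.0528] | w5 243 291 [0.5318 0.0789 0.0529] | 
w5 24
[... 1737 characters left out ...]
.1797] | 
w3 326 227 [0.4434 0.2277 0.1826] | w3 326 336 [0.4724 0.2272 0.1821] | 
[0.186 0.176 0.168 0.168 0.169 0.148 0.134 0.129 0.126 0.121 0.117 0.112
 0.11  0.106 0.103] [[ 9.99999522e-01 -8.82263106e-04  4.21186870e-04  5.28676743e-01]
 [-7.27516248e-04 -9.59342801e-01 -2.82242556e-01  1.39286325e-01]
 [ 6.53074786e-04  2.82242115e-01 -9.59342985e-01  1.87055069e-01]
 [ 0.00000000e+00  0.00000000e+00  0.00000000e+00  1.00000000e+00]]
194 297 298 [0.538 0.059 0.075]
196 284 298 [0.523 0.059 0.076]
198 284 298 [0.521 0.057 0.072]
200 284 298 [0.52  0.058 0.066]
202 285 297 [0.522 0.058 0.06 ]
204 286 296 [0.52  0.058 0.056]
206 288 295 [0.522 0.056 0.051]
208 288 293 [0.522 0.062 0.041]
```

The wrist and scene depth agree that the real tips are about 31 mm above the reported TCP when shut, 33 mm when gripping and 36 mm at 60% open. The 500 was therefore caught only at its shoulder, but it is seated. I correct the heights: open, descend 32 mm and close on the body.

Emit:
{"op": "jog_arm", "data": {"targets": [[[0, 0, 0], [0, 0, 0], 50], [[0, 0, 0], [0, 0, 0], 50], [[0, 0, 0], [0, 0, 0], 50], [[0, 0, 0], [0, 0, 0], 50], [[0, 0, 0.4], [0, 0, 0], 50], [[0, 0, 0.8], [0, 0, 0], 50], [[0, 0, 1.28], [0, 0, 0], 50], [[0, 0, 1.28], [0, 0, 0], 50]]}}

```text
time: 11.42
tool_pos: [0.5264, 0.0677, -0.0147]
tool_rot: [-0.001, 0.707, 0.707, -0.001]
contact_force: [0.7, 0.1, -0.0]
gripper_width: 0.5
grasp_force: 0.0
```

Emit:
{"op": "jog_arm", "data": {"targets": [[[0, 0, 0], [0, 0, 0], 0], [[0, 0, 0], [0, 0, 0], 0], [[0, 0, 0], [0, 0, 0], 0], [[0, 0, 0], [0, 0, 0], 0], [[0, 0, 0], [0, 0, 0], 0]]}}

```text
time: 12.05
tool_pos: [0.5284, 0.0678, -0.0124]
tool_rot: [0.0, 0.707, 0.707, 0.0]
contact_force: [1.0, -0.2, 0.9]
gripper_width: 0.202
grasp_force: 58.6
```

Gripped (opening reading + 4 mm = 21 mm, as it should be). Lift and carry to the small hole.

Emit:
{"op": "jog_arm", "data": {"targets": [[[0, 0, -2], [0, 0, 0], 0], [[0, 0, -4.2], [0, 0, 0], 0], [[2, -0.5, -4.4], [0, 0, 0], 0], [[4.2, -1.1, -4.4], [0, 0, 0], 0], [[6.4, -1.7, -4.4], [0, 0, 0], 0], [[8.6, -2.3, -4.4], [0, 0, 0], 0], [[10.65, -2.79, -4.4], [0, 0, 0], 0], [[10.65, -2.79, -4.4], [0, 0, 0], 0]]}}

```text
time: 13.05
tool_pos: [0.4566, 0.3368, 0.0968]
tool_rot: [-0.0, 0.705, 0.709, -0.0]
contact_force: [0.5, -0.4, -1.1]
gripper_width: 0.203
grasp_force: 58.8
```

Emit:
{"op": "jog_arm", "data": {"targets": [[[0, 0, 0.5], [0, 0, 0], 0], [[0, 0, 1.2], [0, 0, 0], 0], [[0, 0, 1.9], [0, 0, 0], 0], [[0, 0, 2.4], [0, 0, 0], 0], [[0, 0, 2.4], [0, 0, 0], 0], [[0, 0, 2.4], [0, 0, 0], 0]]}}

```text
time: 13.8
tool_pos: [0.4587, 0.3341, 0.0376]
tool_rot: [0.0, 0.707, 0.707, 0.0]
contact_force: [0.0, -0.0, -1.9]
gripper_width: 0.209
grasp_force: 58.8
```

```bash
python3 - <<'E'
from h import *
s=snap('wrist','w7'); print(s['time'],s['tool_pos'],s['gripper_width'],s['contact_force'])
a=cv2.imread('pics/w7.png')[100:400,160:420]; snap('scene','c7')
b=cv2.imread('pics/c7.png')[100:220,170:290]
cv2.imwrite('pics/m7.png',np.hstack([cv2.resize(a,(400,460)),cv2.resize(b,(400,460))]))
P=pts('w7'); z=P[...,2]; q=P[(z>.06)&(z<.085)&(abs(P[...,0]-.458)<.012)&(abs(P[...,1]-.334)<.015)]
print(q.min(0),q.max(0))
E
```

```text
13.8 [0.45868146 0.33411102 0.03759352] 0.20900938045485418 [ 4.24884705e-02 -1.92443136e-04 -1.85126602e+00]
[0.44600305 0.32269402 0.06009587] [0.46996964 0.34566911 0.08494627]
```

View pics/m7.png

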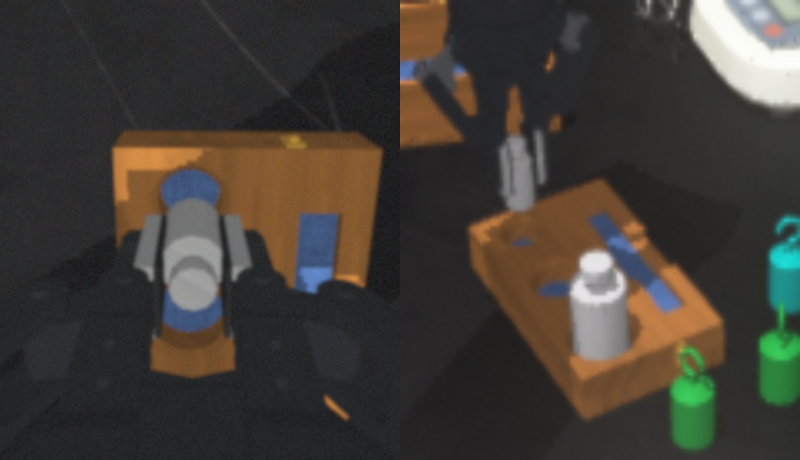

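The 100 is upright over the small hole, and the 500 is seated squarely at right. Lowering.

Emit:
{"op": "jog_arm", "data": {"targets": [[[0, 0, 0.35], [0, 0, 0], 0], [[0, 0, 0.65], [0, 0, 0], 0], [[0, 0, 0.9], [0, 0, 0], 0], [[0, 0, 1.1], [0, 0, 0], 0], [[0, 0, 1.25], [0, 0, 0], 0], [[0, 0, 1.35], [0, 0, 0], 0], [[0, 0, 1.42], [0, 0, 0], 0], [[0, 0, 1.42], [0, 0, 0], 0]]}}

```text
time: 14.9
tool_pos: [0.4582, 0.334, 0.0042]
tool_rot: [-0.0, 0.707, 0.707, -0.001]
contact_force: [-7.6, -4.7, 14.3]
gripper_width: 0.212
grasp_force: 67.9
```

Emit:
{"op": "jog_arm", "data": {"targets": [[[0, 0, 0.04], [0, 0, 0], 0], [[0, 0, 0.04], [0, 0, 0], 0], [[0, 0, 0.04], [0, 0, 0], 0]]}}

```text
time: 15.28
tool_pos: [0.4582, 0.334, 0.0042]
tool_rot: [-0.0, 0.707, 0.707, -0.001]
contact_force: [-9.1, -6.1, 19.3]
gripper_width: 0.203
grasp_force: 71.1
```

Emit:
{"op": "jog_arm", "data": {"targets": [[[0, 0, 0], [0, 0, 0], 45], [[0, 0, 0], [0, 0, 0], 45], [[0, 0, 0], [0, 0, 0], 45], [[0, 0, 0], [0, 0, 0], 45], [[0, 0, -1], [0, 0, 0], 45], [[0, 0, -2.8], [0, 0, 0], 45], [[0, 0, -5], [0, 0, 0], 45], [[0, 0, -5], [0, 0, 0], 45]]}}

```text
time: 16.27
tool_pos: [0.4615, 0.3359, 0.1317]
tool_rot: [0.001, 0.707, 0.707, 0.005]
contact_force: [-0.3, 0.5, 0.4]
gripper_width: 0.452
grasp_force: 0.0
```

Emit:
{"op": "jog_arm", "data": {"targets": [[[-4, 0.3, -0.5], [0, 0, 0], 45], [[-4, 0.3, -0.5], [0, 0, 0], 45], [[-4, 0.3, -0.5], [0, 0, 0], 45], [[-4, 0.3, -0.5], [0, 0, 0], 45]]}}

```text
time: 16.77
tool_pos: [0.4652, 0.2341, 0.1372]
tool_rot: [-0.001, 0.707, 0.707, -0.001]
contact_force: [-1.2, 1.4, 0.0]
gripper_width: 0.451
grasp_force: 0.0
```

```bash
python3 - <<'E'
from h import *
s=snap('wrist','w8'); print(s['time'],s['tool_pos'],s['gripper_width'],s['contact_force'])
P=pts('w8'); z=P[...,2]
for n,x,y,h in [('100',.458,.334,.059),('500',.457,.21,.082)]:
    q=P[(z>h-.006)&(z<h+.01)&(abs(P[...,0]-x)<.018)&(abs(P[...,1]-y)<.018)]; print(n,(q.min(0)+q.max(0))/2,np.median(q[:,2]),q[:,2].max(),len(q))
E
```

```text
16.775 [0.46522579 0.23408849 0.13722563] 0.45139118011464735 [-1.24173487  1.44085514  0.00916329]
100 [0.45956516 0.33368608 0.05719607] 0.0581483672996409 0.06053380569467304 265
500 [0.45701916 0.21011678 0.07967056] 0.08117718828624401 0.0832649162979969 559
```

View pics/w8.png

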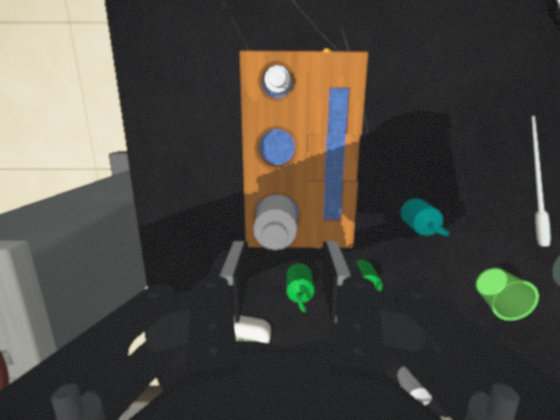

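The 100 is down in its hole (knob at (277,78), top at .059) and the 500 likewise at (275,222). Now the 200 g.

Emit:
{"op": "jog_arm", "data": {"targets": [[[-17.22, 1.61, 0], [0, 0, 0], 60], [[-17.22, 1.61, 0], [0, 0, 0], 60], [[-17.22, 1.61, 0], [0, 0, 0], 60], [[-17.22, 1.61, 0], [0, 0, 0], 60], [[-17.22, 1.61, 0], [0, 0, 0], 60], [[-17.22, 1.61, 0], [0, 0, 0], 60], [[-17.22, 1.61, 0], [0, 0, 0], 60], [[-17.22, 1.61, 0], [0, 0, 0], 60]]}}

```text
time: 17.82
tool_pos: [0.5064, -0.1991, 0.1378]
tool_rot: [-0.0, 0.708, 0.706, -0.0]
contact_force: [-0.5, 0.7, -0.1]
gripper_width: 0.599
grasp_force: 0.0
```

Emit:
{"op": "jog_arm", "data": {"targets": [[[0, 0, 0.8], [0, 0, 0], 60], [[0, 0, 1.6], [0, 0, 0], 60], [[0, 0, 1.6], [0, 0, 0], 60], [[0, 0, 1.6], [0, 0, 0], 60]]}}

```text
time: 18.32
tool_pos: [0.506, -0.1957, 0.0979]
tool_rot: [-0.0, 0.707, 0.708, -0.0]
contact_force: [1.6, 0.0, -0.6]
gripper_width: 0.603
grasp_force: 0.0
```

```bash
python3 look.py w9 .506 -.197 .051; python3 - <<'E'
from h import *
P=pts('w9'); z=P[...,2]
m=((z>.005)&(z<.016)&(abs(P[...,0]-.431)<.04)&(P[...,1]>-.175)&(P[...,1]<-.04))
n,l,s,c=cv2.connectedComponentsWithStats(m.astype(np.uint8)); i=1+np.argmax(s[1:,4]); q=P[l==i]
print('forceps',s[i],cv2.minAreaRect(q[:,:2].astype(np.float32)),np.percentile(q[:,2],[5,50,95]))
E
```

```text
18.325 [ 0.50598232 -0.19565315  0.09789602] [-2.45539507e-04  7.06656612e-01  7.07556619e-01 -5.46512551e-05] 0.6032411552693164
[ 0.50581907 -0.19630001  0.04772969] [0.01629633 0.01646143 0.0093724 ] 386
forceps [ 183   15   23  147 1062] ((0.43259790539741516, -0.10676386952400208), (0.0130292484536767, 0.11161968111991882), 1.2068406343460083) [0.00564317 0.00878383 0.01024044]
```

View pics/w9.png

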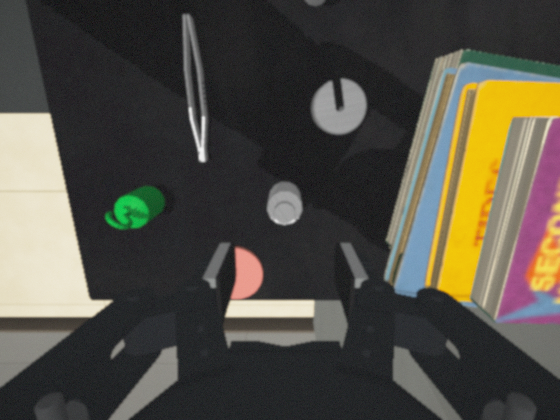

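The 200's knob is at (285,205), world (.506,−.196), centred between the fingers. The forceps run from (187,15) to (203,160): centre (.4326,−.107), lying along y within 1.2°. Gripping the 200.

Emit:
{"op": "jog_arm", "data": {"targets": [[[0, 0, 1], [0, 0, 0], 60], [[0, 0, 2], [0, 0, 0], 60], [[0, 0, 3], [0, 0, 0], 60], [[0, 0, 3.9], [0, 0, 0], 60], [[0, 0, 4.44], [0, 0, 0], 60], [[0, 0, 4.44], [0, 0, 0], 60], [[0, 0, 4.44], [0, 0, 0], 20], [[0, 0, 4.44], [0, 0, 0], 10]]}}

```text
time: 19.38
tool_pos: [0.5071, -0.1972, -0.0112]
tool_rot: [0.001, 0.707, 0.707, 0.0]
contact_force: [-1.2, 1.1, 4.3]
gripper_width: 0.303
grasp_force: 59.2
```

Emit:
{"op": "jog_arm", "data": {"targets": [[[0, 0, 0], [0, 0, 0], 0], [[0, 0, 0], [0, 0, 0], 0], [[0, 0, 0], [0, 0, 0], 0]]}}

```text
time: 19.75
tool_pos: [0.5071, -0.1972, -0.0112]
tool_rot: [0.001, 0.707, 0.707, 0.0]
contact_force: [-1.4, 0.2, 6.2]
gripper_width: 0.303
grasp_force: 59.4
```

Emit:
{"op": "jog_arm", "data": {"targets": [[[0, 0, -2], [0, 0, 0], 0], [[0, 0, -4.2], [0, 0, 0], 0], [[1, -0.1, -5.1], [0, 0, 0], 0], [[3, -0.3, -5.1], [0, 0, 0], 0], [[5.2, -0.5, -5.1], [0, 0, 0], 0], [[7.4, -0.7, -5.1], [0, 0, 0], 0], [[9.6, -1, -5.1], [0, 0, 0], 0], [[11.8, -1.2, -5.1], [0, 0, 0], 0]]}}

```text
time: 20.75
tool_pos: [0.4749, 0.1002, 0.1141]
tool_rot: [-0.0, 0.707, 0.707, -0.0]
contact_force: [1.0, -1.6, -1.6]
gripper_width: 0.308
grasp_force: 59.5
```

Emit:
{"op": "jog_arm", "data": {"targets": [[[2.2, -0.2, 0], [0, 0, 0], 0], [[4.4, -0.4, 0], [0, 0, 0], 0], [[6.2, -0.6, 0], [0, 0, 0], 0], [[7.1, -0.73, 0], [0, 0, 0], 0], [[7.1, -0.73, 0.8], [0, 0, 0], 0], [[7.1, -0.73, 1.8], [0, 0, 0], 0], [[7.1, -0.73, 2.8], [0, 0, 0], 0], [[7.1, -0.73, 2.8], [0, 0, 0], 0]]}}

```text
time: 21.75
tool_pos: [0.4548, 0.2737, 0.0406]
tool_rot: [-0.001, 0.707, 0.707, -0.004]
contact_force: [-0.0, -0.3, -2.7]
gripper_width: 0.305
grasp_force: 59.5
```

```bash
python3 - <<'E'
from h import *
s=snap('wrist','w10'); print(s['time'],s['tool_pos'],s['gripper_width'],s['contact_force'])
a=cv2.imread('pics/w10.png')[100:400,160:420]; snap('scene','c10')
b=cv2.imread('pics/c10.png')[100:220,170:290]
cv2.imwrite('pics/m10.png',np.hstack([cv2.resize(a,(400,460)),cv2.resize(b,(400,460))]))
E
```

```text
21.75 [0.45476993 0.27369925 0.04061616] 0.3047259273278639 [-0.02081945 -0.33136489 -2.69607718]
```

View pics/m10.png

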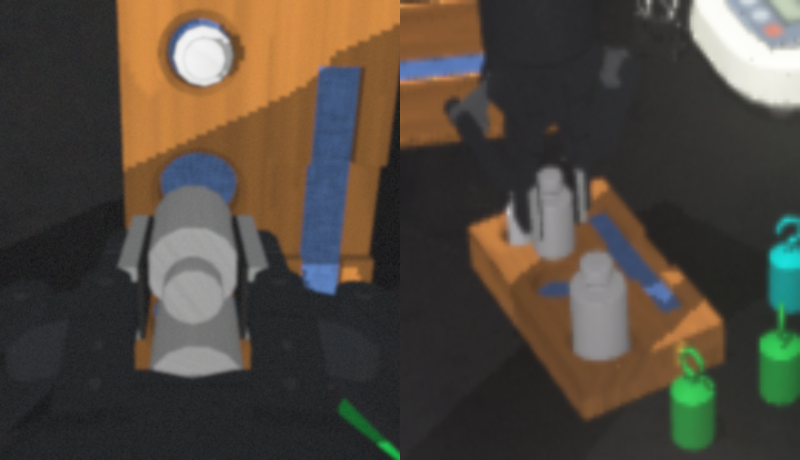

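The 200 hangs upright just before the middle hole, clear of the 500 and 100; the arm was still settling. Lowering.

Emit:
{"op": "jog_arm", "data": {"targets": [[[0, 0, 0.1], [0, 0, 0], 0], [[0, 0, 0.4], [0, 0, 0], 0], [[0, 0, 0.8], [0, 0, 0], 0], [[0, 0, 1.1], [0, 0, 0], 0], [[0, 0, 1.35], [0, 0, 0], 0], [[0, 0, 1.52], [0, 0, 0], 0], [[0, 0, 1.6], [0, 0, 0], 0], [[0, 0, 1.6], [0, 0, 0], 0]]}}

```text
time: 22.85
tool_pos: [0.4578, 0.276, 0.0047]
tool_rot: [0.0, 0.707, 0.707, 0.0]
contact_force: [0.0, -0.0, -2.5]
gripper_width: 0.306
grasp_force: 59.5
```

Emit:
{"op": "jog_arm", "data": {"targets": [[[0, 0, 0.04], [0, 0, 0], 0], [[0, 0, 0.08], [0, 0, 0], 0], [[0, 0, 0.08], [0, 0, 0], 0]]}}

```text
time: 23.22
tool_pos: [0.4581, 0.2762, 0.0038]
tool_rot: [0.0, 0.707, 0.707, 0.0]
contact_force: [-3.4, -1.1, 6.4]
gripper_width: 0.307
grasp_force: 63.9
```

Emit:
{"op": "jog_arm", "data": {"targets": [[[0, 0, 0], [0, 0, 0], 50], [[0, 0, 0], [0, 0, 0], 50], [[0, 0, 0], [0, 0, 0], 50], [[0, 0, 0], [0, 0, 0], 50], [[0, 0, -1], [0, 0, 0], 50], [[0, 0, -3], [0, 0, 0], 50], [[0, 0, -5.2], [0, 0, 0], 50], [[-2, 0, -5.2], [0, 0, 0], 50]]}}

```text
time: 24.22
tool_pos: [0.4616, 0.2284, 0.1394]
tool_rot: [0.003, 0.706, 0.709, 0.005]
contact_force: [1.0, -0.4, 0.1]
gripper_width: 0.498
grasp_force: 0.0
```

```bash
python3 - <<'E'
from h import *
s=snap('wrist','w11'); print(s['time'],s['tool_pos'],s['gripper_width'])
P=pts('w11'); z=P[...,2]
for n,x,y,h in [('100',.458,.334,.059),('200',.458,.276,.065),('500',.457,.21,.082)]:
    q=P[(z>h-.006)&(z<h+.01)&(abs(P[...,0]-x)<.018)&(abs(P[...,1]-y)<.018)]; print(n,(q.min(0)+q.max(0))/2,np.median(q[:,2]),q[:,2].max(),len(q))
# groove floor/edges: dark/blue colour
im=np.load('w11.npz')['im'].astype(int); b=(im[...,2]-im[...,0]>25)&(P[...,0]>.49)&(P[...,0]<.535)&(P[...,1]>.18)&(P[...,1]<.36)
q=P[b]; print('groove',cv2.minAreaRect(q[:,:2].astype(np.float32)),np.median(q[:,2]),len(q))
E
```

```text
24.225 [0.46160601 0.228352   0.13940604] 0.4984759654523176
100 [0.45964655 0.33366464 0.05660876] 0.05805685692521173 0.05977727864665036 273
200 [0.45879541 0.27675173 0.06345217] 0.06415920251659085 0.06643492786575905 338
500 [0.45676104 0.21015516 0.07958558] 0.08119806620143254 0.08315855728413041 554
groove ((0.5131620168685913, 0.2667310833930969), (0.12322092801332474, 0.017478760331869125), 89.07884979248047) 0.023723073513999743 2230
```

Emit:
{"op": "jog_arm", "data": {"targets": [[[-13.31, -1, 0], [0, 0, 0], 40], [[-13.31, -1, 0], [0, 0, 0], 40], [[-13.31, -1, 0], [0, 0, 0], 40], [[-13.31, -1, 0], [0, 0, 0], 40], [[-13.31, -1, 0], [0, 0, 0], 40], [[-13.31, -1, 0], [0, 0, 0], 40], [[-13.31, -1, 2], [0, 0, 0], 40], [[-13.31, -1, 2], [0, 0, 0], 40]]}}

```text
time: 25.28
tool_pos: [0.4292, -0.1057, 0.0787]
tool_rot: [-0.004, 0.707, 0.707, -0.002]
contact_force: [-0.1, -0.0, -0.3]
gripper_width: 0.4
grasp_force: 0.0
```

```bash
python3 - <<'E'
from h import *
snap('wrist','w12b'); s=snap('wrist','w12'); print(s['time'],s['tool_pos'],s['tool_rot'],s['gripper_width'])
P=pts('w12'); z=P[...,2]
m=((z>.004)&(z<.016)&(abs(P[...,0]-.431)<.04)&(P[...,1]>-.175)&(P[...,1]<-.04))
n,l,st,c=cv2.connectedComponentsWithStats(m.astype(np.uint8)); i=1+np.argmax(st[1:,4]); q=P[l==i]
print('forceps',st[i],cv2.minAreaRect(q[:,:2].astype(np.float32)),q.min(0),q.max(0))
for y in (-.12,-.11,-.1,-.09,-.08,-.07): 
    t=q[abs(q[:,1]-y)<.003]; print(y,t[:,0].min() if len(t) else 0,t[:,0].max() if len(t) else 0)
E
```

```text
25.325 [ 0.43104399 -0.10609935  0.08111141] [-0.00220594  0.70719825  0.70701133 -0.0008631 ] 0.3996674310987036
forceps [278 136  16 128 609] ((0.43246209621429443, -0.10620647668838501), (0.012349849566817284, 0.11151197552680969), 1.5668822526931763) [ 0.42587472 -0.1619373   0.00442332] [ 0.43864492 -0.05043624  0.01147482]
-0.12 0.4274096482010884 0.4385837767987599
-0.11 0.42657808602715225 0.43851520686273665
-0.1 0.42665829655141646 0.4385115428030363
-0.09 0.4258747176727689 0.43755468371725736
-0.08 0.42676264778607537 0.43667794403617527
-0.07 0.4276481803390326 0.4350153317840392
```

All three weights are seated (tops at 59, 65 and 82 mm as required). The measured groove is at (.513,.267). The forceps are at (.4325,−.106), directly under the gripper. Descending and gripping.

Emit:
{"op": "jog_arm", "data": {"targets": [[[0.03, -0.01, 1], [0, 0, 0], 35], [[0.03, -0.01, 2], [0, 0, 0], 35], [[0.03, -0.01, 3], [0, 0, 0], 35], [[0.03, -0.01, 3.8], [0, 0, 0], 35], [[0.03, -0.01, 4.2], [0, 0, 0], 35], [[0.03, -0.01, 4.34], [0, 0, 0], 35], [[0.03, -0.01, 4.34], [0, 0, 0], 35], [[0.03, -0.01, 4.34], [0, 0, 0], 35]]}}

```text
time: 26.38
tool_pos: [0.4333, -0.1063, -0.0249]
tool_rot: [0.001, 0.707, 0.707, 0.0]
contact_force: [-0.2, 0.6, 0.2]
gripper_width: 0.352
grasp_force: 0.0
```

Emit:
{"op": "jog_arm", "data": {"targets": [[[0, 0, 0], [0, 0, 0], 20], [[0, 0, 0], [0, 0, 0], 10], [[0, 0, 0], [0, 0, 0], 0], [[0, 0, 0], [0, 0, 0], 0], [[0, 0, 0], [0, 0, 0], 0]]}}

```text
time: 27.0
tool_pos: [0.4331, -0.1063, -0.0251]
tool_rot: [0.0, 0.707, 0.707, 0.0]
contact_force: [-0.4, 0.1, 6.2]
gripper_width: 0.121
grasp_force: 59.3
```

Emit:
{"op": "jog_arm", "data": {"targets": [[[0, 0, -1], [0, 0, 0], 0], [[0, 0, -3], [0, 0, 0], 0], [[0, 0, -4.8], [0, 0, 0], 0], [[2, 0.4, -4.8], [0, 0, 0], 0], [[4.2, 0.9, -4.8], [0, 0, 0], 0], [[6.4, 1.4, -4.8], [0, 0, 0], 0], [[8.6, 1.9, -4.8], [0, 0, 0], 0], [[10.8, 2.4, -4.8], [0, 0, 0], 0]]}}

```text
time: 28.0
tool_pos: [0.4922, 0.1658, 0.0936]
tool_rot: [-0.0, 0.707, 0.707, -0.0]
contact_force: [0.8, -1.1, 0.4]
gripper_width: 0.119
grasp_force: 58.7
```

Emit:
{"op": "jog_arm", "data": {"targets": [[[2.2, 0.45, 0], [0, 0, 0], 0], [[3.6, 0.7, 0], [0, 0, 0], 0], [[4.12, 0.82, 0], [0, 0, 0], 0], [[4.12, 0.82, 0], [0, 0, 0], 0], [[4.12, 0.82, 1], [0, 0, 0], 0], [[4.12, 0.82, 2], [0, 0, 0], 0], [[4.12, 0.82, 2.4], [0, 0, 0], 0], [[4.12, 0.82, 2.4], [0, 0, 0], 0]]}}

```text
time: 29.0
tool_pos: [0.5125, 0.2659, 0.0336]
tool_rot: [-0.0, 0.708, 0.707, -0.001]
contact_force: [0.1, 0.7, 0.2]
gripper_width: 0.119
grasp_force: 58.7
```

```bash
python3 - <<'E'
from h import *
snap('wrist','q'); snap('wrist','q'); s=snap('wrist','w13'); print(s['time'],s['tool_pos'],s['tool_rot'],s['gripper_width'],s['grasp_force'])
snap('scene','c13')
P=pts('w13'); z=P[...,2]
q=P[(z>.055)&(z<.085)&(abs(P[...,0]-.513)<.02)&(P[...,1]>.285)&(P[...,1]<.36)]
print('forceps visible',len(q),q.min(0),q.max(0))
for y in (.29,.3,.305,.31,.315,.32):
    t=q[abs(q[:,1]-y)<.003]; 
    if len(t): print(y,t[:,0].min(),t[:,0].max(),t[:,2].max())
a=cv2.imread('pics/w13.png')[60:400,160:420]; b=cv2.imread('pics/c13.png')[100:220,190:290]
cv2.imwrite('pics/m13.png',np.hstack([cv2.resize(a,(400,520)),cv2.resize(b,(400,480+40))]))
E
```

```text
29.1 [0.51374883 0.26676425 0.0352634 ] [3.61768040e-04 7.07335500e-01 7.06877569e-01 6.80075000e-04] 0.11864106536255274 58.67470622062683
forceps visible 626 [0.50874684 0.28502753 0.06096025] [0.51988233 0.32267078 0.07141865]
0.29 0.508780140300073 0.5193988178441743 0.07086585018667332
0.3 0.5094344829312925 0.5183708646651382 0.07110876507951475
0.305 0.50990827154583 0.5178832794411315 0.07052925457375597
0.31 0.5104193778316175 0.5173746269088035 0.07141865029678374
0.315 0.510909050940706 0.5168922802497501 0.07099058949815315
0.32 0.5114226382870337 0.5164161364470339 0.0712257882725591
```

Forceps are level and straight, centred at x = .514 with its end at y = .323 (the groove ends at .329). It fits, so I lower it into the groove.

Emit:
{"op": "jog_arm", "data": {"targets": [[[0, -0.02, 0.35], [0, 0, 0], 0], [[0, -0.02, 0.7], [0, 0, 0], 0], [[0, -0.02, 0.95], [0, 0, 0], 0], [[0, -0.02, 1.15], [0, 0, 0], 0], [[0, -0.02, 1.28], [0, 0, 0], 0], [[0, -0.02, 1.38], [0, 0, 0], 0], [[0, -0.02, 1.42], [0, 0, 0], 0], [[0, -0.02, 1.42], [0, 0, 0], 0]]}}

```text
time: 30.2
tool_pos: [0.5127, 0.2671, -0.001]
tool_rot: [0.0, 0.707, 0.707, 0.0]
contact_force: [0.3, -0.1, -0.2]
gripper_width: 0.113
grasp_force: 58.8
```

Emit:
{"op": "jog_arm", "data": {"targets": [[[0, 0, 0.03], [0, 0, 0], 0], [[0, 0, 0.03], [0, 0, 0], 0]]}}

```text
time: 30.45
tool_pos: [0.5127, 0.2671, -0.0011]
tool_rot: [0.0, 0.707, 0.707, 0.0]
contact_force: [-2.7, -0.9, 5.6]
gripper_width: 0.115
grasp_force: 59.4
```

Contact is at the floor height. Release with a small opening, then rise.

Emit:
{"op": "jog_arm", "data": {"targets": [[[0, 0, 0], [0, 0, 0], 17], [[0, 0, 0], [0, 0, 0], 17], [[0, 0, 0], [0, 0, 0], 17], [[0, 0, -0.3], [0, 0, 0], 20], [[0, 0, -0.7], [0, 0, 0], 30], [[0, 0, -2], [0, 0, 0], 40], [[0, 0, -4], [0, 0, 0], 40], [[0, 0, -6], [0, 0, 0], 40]]}}

```text
time: 31.45
tool_pos: [0.5122, 0.2669, 0.1498]
tool_rot: [-0.0, 0.707, 0.707, -0.0]
contact_force: [0.5, 0.5, 0.3]
gripper_width: 0.403
grasp_force: 0.0
```

Emit:
{"op": "jog_arm", "data": {"targets": [[[-3, -0.5, -0.5], [0, 0, 0], 40], [[-3, -0.5, -0.5], [0, 0, 0], 40], [[-3, -0.5, -0.5], [0, 0, 0], 40], [[-3, -0.5, -0.5], [0, 0, 0], 40]]}}

```text
time: 31.95
tool_pos: [0.4997, 0.1926, 0.1599]
tool_rot: [-0.0, 0.707, 0.707, -0.0]
contact_force: [-0.4, 0.3, -0.1]
gripper_width: 0.403
grasp_force: 0.0
```

```bash
python3 - <<'E'
from h import *
snap('wrist','q'); s=snap('wrist','w14'); print(s['time'],s['tool_pos'],s['contact_force'])
snap('scene','c14')
P=pts('w14'); z=P[...,2]
m=((z>.0315)&(z<.05)&(abs(P[...,0]-.513)<.02)&(P[...,1]>.19)&(P[...,1]<.35))
q=P[m]; print('forceps',len(q),cv2.minAreaRect(q[:,:2].astype(np.float32)),np.median(q[:,2]))
for n,x,y,h in [('100',.458,.334,.059),('200',.458,.276,.065),('500',.457,.21,.082)]:
    q=P[(z>h-.006)&(z<h+.01)&(abs(P[...,0]-x)<.018)&(abs(P[...,1]-y)<.018)]; print(n,(q.min(0)+q.max(0))/2,np.median(q[:,2]),len(q))
P=pts('c14');Q=pts('scene0')
for n,x,y,h in [('hook',.625,-.015,.06),('plain',.529,-.033,.045),('slot',.549,-.119,.023)]:
    for A in (Q,P):
        zz=A[...,2]; q=A[(zz>.01)&(zz<h+.006)&(abs(A[...,0]-x)<.03)&(abs(A[...,1]-y)<.03)]; print(n,q.mean(0).round(4),len(q))
a=cv2.imread('pics/w14.png')[0:400,140:420]; b=cv2.imread('pics/c14.png')[100:320,180:400]
cv2.imwrite('pics/m14.png',np.hstack([cv2.resize(a,(385,550)),cv2.resize(b,(415,550))]))
E
```

```text
32.0 [0.49966139 0.19272121 0.15973125] [-0.03696505 -0.02854282  0.22798219]
forceps 511 ((0.5128745436668396, 0.27957451343536377), (0.03475072234869003, 0.13863535225391388), 2.944812774658203) 0.03317725379055275
100 [0.45934792 0.33392734 0.05653973] 0.05803774114091803 279
200 [0.45896825 0.27639176 0.06270376] 0.06409442555433159 331
500 [0.45680116 0.21029973 0.07947511] 0.08117365185943387 517
hook [ 0.6185 -0.0222  0.0314] 232
hook [ 0.6186 -0.0223  0.0316] 230
plain [ 0.5243 -0.0375  0.0331] 185
plain [ 0.5246 -0.0373  0.0332] 182
slot [ 0.5448 -0.1241  0.0202] 320
slot [ 0.5447 -0.1239  0.0203] 318
```

View pics/m14.png

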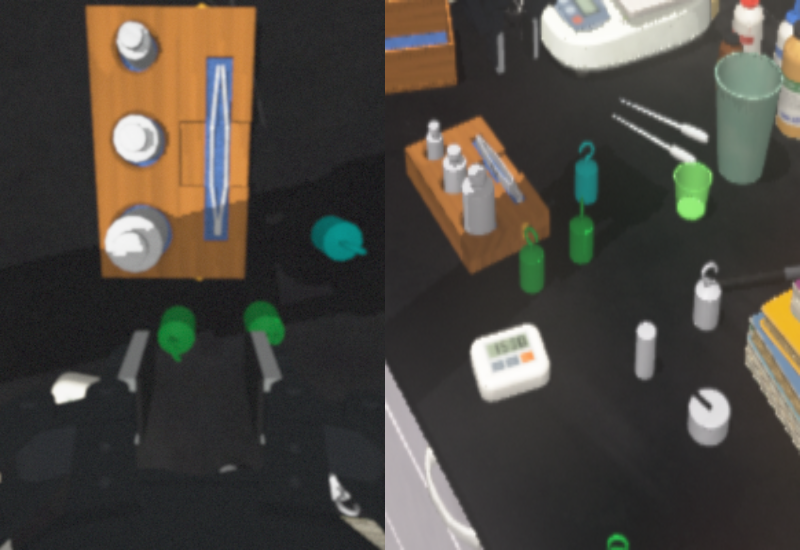

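The forceps lie in the groove, from (220,65) to (217,237). All three weights stand in their holes at (135,40), (138,138) and (135,243). The look-alikes have not moved, and the arm is clear. Handing in.

```bash
python3 -c "
from plant import *
print(job_done())"
```

```text
the job is handed in; nothing more can be done
None
```

I handed the job in at 32 s: the last camera check showed all three weights upright and fully down in their holes, the forceps in the groove and the look-alikes unmoved; `job_done()` returned no verdict.

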